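# Lock the tube head onto the bench mixer

### The arm

A 6-joint arm with a two-finger parallel gripper is mounted at the origin on the work surface. World frame = base frame: x ahead of the robot, y to its left, z up, the work surface at z = 0. Lengths are in m, angles in rad, forces in N, time in s.
With the tool pointing down it reaches from about 0.325 to 0.85 m from the base axis. Payload 15.5 kg.
Tool frame: the origin (TCP) lies at the very end of the fingers, on their centre line; the grasp point (between the pads) lies arm.grip_point_offset behind it (arm.grip_point_offset is the distance from the TCP to the grasp point, in m); z points along the fingers, y is the direction in which the jaws open and shut (so a half turn about z gives the same grasp; the last joint's range is limited). The gripper opens to 91 mm and grips with 3 to 60 N. Pads are 32 mm wide; open, the fingers measure 118 mm over their backs; the gripper's body (76 mm by 178 mm) begins 60 mm behind the grasp point.
Start: joints at [-0.096, 0.494, 1.345, -0, 1.302, -0.096], TCP at [0.625, 0, 0.214] pointing down, gripper open.
Joint ranges: [-2.91, 2.91], [-0.82, 2.16], [0.22, 2.67], [-1.22, 4.37], [0.12, 2.79], [-3.08, 3.08]. Speed limits (rad/s): [1.89, 1.89, 2.57, 3.01, 3.01, 3.01].

### API

Orientations are given as a unit quaternion [w, x, y, z].
In Python, from cell import arm gives the robot as it stands. The module is installed in compiled form; this text tells all that it offers.
- The arm moves only by the tool jog_arm, never from a script. Its arguments are lists of equal length, an entry for each row: "claw": the closure, from 0 (fully open) to 1 (shut); "delta_pos": the shift along the tool's x, y, z in mm, a list of three; "dr": the turn, a rotation vector about the tool's x, y, z in degrees, a list of three. In form: {"claw": [claw, ...], "delta_pos": [[dx, dy, dz], ...], "dr": [[rx, ry, rz], ...]}. A call has exactly 8 rows; each row shifts and turns the pose as measured when the row begins, along the tool's axes as they then stand; what a row does not reach is not made up. A row lasts 1/12 s, in which the tool goes at most 41.7 mm and 7.16 degrees, less where a joint would pass 70% of its speed; a pose out of reach is approached as far as the arm can. A call with a gripper value outside its range is refused whole. The fingers move at their own pace and stop on an object; the grip force is fixed at half the most. Time passes only in rows, so rows that do not move let the fingers close, or fill a call up. It gives the time, the measured TCP pose, the force and the opening at its end, in the units of the state.
- arm.get_state(): the state, without advancing time (a new reading comes with each control period).
- arm.grab_frame(name): name is "scene" or "side" or "wrist"; returns (picture, depth): 420x560x3 uint8, red, green, blue; 420x560 float32, m along the optical axis (not along the pixel's ray), 0 where there is no reading.
- arm.get_calibration(name): a dict with "K" (3x3 intrinsics, pixels), "k1" (the pictures are not rectified: a ray, as slopes to the right and down, at radius r is drawn at 1 + k1 r^2 times it, then the intrinsics apply), "rvec" (rotation vector, rad) and "tvec" (3), from world to camera coordinates, as OpenCV has them. Camera axes: x right, y down, z forward; pixel columns grow to the right and rows downward; lengths in m; the calibration is good to about 2 mm. A picture is of the moment at which its call begins: read the wrist's pose just before it. get_calibration takes no time and is no camera call; for the wrist camera it gives the pose at the moment of the call.
- arm.hand_in(): hands the job in, once; it reports no verdict.
The state is a dict: "clock": time; "joint_pos": joint angles; "qvel": joint speeds; "tau": joint torques, N m; "eef_pos": TCP position; "ee_rot": TCP orientation; "force": force on the tool from outside, world axes, zero at the start; "torque": the same for the moment, N m; "finger_gap": finger opening in m.
Only numpy, scipy, OpenCV 4.12 (cv2) and the standard library are available. Lean on these libraries where they do the work, as an engineer would, in place of code of your own. Each camera call takes 0.05 s, during which the arm holds its last target.

### The job

Fit the round green tube head onto the bench mixer: line up its two lugs with the two slots of the mixer's collar, lower it fully home, then turn it clockwise (seen from above) to its stop, about 65 degrees, so that it is locked, and let go. Leave the square blue head and the amber bottle where they stand.

Things in the scene. Friction and masses are not known exactly. Their poses are not given: they have to be found in the camera images.
- green_head: Round green plate, 92 mm across, z 26 to 36 mm, with a white grip bar on top: 60 long (x), 20 thick (y), z 36 to 81, to pinch across. Below: metal boss 34 across with two opposite lugs at its foot along x, in line with the bar: 14 wide, 8 tall, 74 tip to tip. Stands loose on the bench at one side of the mixer, about 0.25 kg. Origin: centre of underside, z up. Same after a half turn.
- socket (a point): Centre of socket floor on a fixed white mixer (box 150x150x70 mm); z up, x along both slots. Steel collar 104 across, 20 tall; its 7 mm flange has a 46 mm hole and two slots 28 wide, out to 44 from centre: play 6 mm, 10 deg. Seated, the head's origin is here and it turns freely clockwise, lugs under the flange, to a hard stop at 65 deg (red dots; black marks: slots). Other way blocked.
- blue_head: A head for another machine, leave alone: square blue plate 88 mm wide, z 26 to 36 mm, with the same white grip bar (60 x 20 mm, top at 81 mm) and three lugs under it. Loose, upright on the bench at the other side of the mixer. Origin: centre of its underside, z up.
- bottle: Amber bottle with a blue cap, 60 mm across, 120 mm tall, loose, upright on the bench beyond the mixer; leave alone. Origin: centre of its underside, z up. Next to it, also beyond the mixer, stands a fixed yellow tube rack, 150 x 90 mm, with capped tubes up to 92 mm tall.
Things that resemble listed ones, but are neither listed nor needed, are in the scene too. Of the things like the green_head, leave any that is red; of the rest the smaller one is meant.

How it is judged:
By the outcome, as a careful person would: the job done as asked, in the order asked, and still so for the second after the job is handed in, with the robot touching nothing.
It also fails if it takes over 48 s, if anything falls off the work surface, if the arm or the gripper's body presses on something with over 40 N, if the wrist force passes 120 N, or if a joint passes its speed limit or range.

## Working session

There is one attempt and no reset: what is moved stays moved. The work goes in short steps, Python scripts to look and compute and a tool call to move; the robot and the scene stay as the last step left them, time stands still between calls to the robot, and variables do not carry over. Pictures are saved under pics/ and viewed, and the job is handed in when it is done.

Besides the shell and the picture viewer there is one more tool, called after "Call:" as name(argument=value, ...) on one line, values as JSON. jog_arm: Moves the arm, as the interface text tells. Its arguments: {"type":"object","properties":{"claw":{"type":"array","items":{"type":"number"}},"delta_pos":{"type":"array","items":{"type":"array","items":{"type":"number"}}},"dr":{"type":"array","items":{"type":"array","items":{"type":"number"}}}},"required":["claw","delta_pos","dr"]}

```bash
mkdir -p pics; cat > h.py <<'E'
import numpy as np, cv2
from cell import arm
from scipy.spatial.transform import Rotation as R
def save(n,im,tag,scale=1):
    cv2.imwrite(f'pics/{tag}.png',cv2.resize(im[:,:,::-1],None,fx=scale,fy=scale,interpolation=cv2.INTER_CUBIC))
def ray(c,u,v):
    K=np.array(c['K']);x=(u-K[0,2])/K[0,0];y=(v-K[1,2])/K[1,1]
    rd=np.hypot(x,y);r=rd
    for _ in range(30): r=rd/(1+c['k1']*r*r)
    s=r/rd if rd>0 else 1
    return np.array([x*s,y*s,1.])
def toworld(c,p):
    Rm=cv2.Rodrigues(np.array(c['rvec'],float))[0]
    return Rm.T@(p-np.array(c['tvec'],float).ravel())
def px(c,u,v,d): return toworld(c,ray(c,u,v)*d)
def pxz(c,u,v,z):
    o=toworld(c,np.zeros(3));a=toworld(c,ray(c,u,v));t=(z-o[2])/(a[2]-o[2]);return o+t*(a-o)
def proj(c,P):
    Rm=cv2.Rodrigues(np.array(c['rvec'],float))[0]
    q=Rm@np.array(P,float)+np.array(c['tvec'],float).ravel()
    x,y=q[0]/q[2],q[1]/q[2];s=1+c['k1']*(x*x+y*y);K=np.array(c['K'])
    return K[0,0]*x*s+K[0,2],K[1,1]*y*s+K[1,2]
def cloud(c,d):
    K=np.array(c['K']);v,u=np.mgrid[:d.shape[0],:d.shape[1]]
    x=(u-K[0,2])/K[0,0];y=(v-K[1,2])/K[1,1];rd=np.hypot(x,y);r=rd.copy()
    for _ in range(30): r=rd/(1+c['k1']*r*r)
    s=np.where(rd>0,r/np.maximum(rd,1e-9),1)
    P=np.stack([x*s*d,y*s*d,d],-1)-np.array(c['tvec'],float).ravel()
    Rm=cv2.Rodrigues(np.array(c['rvec'],float))[0]
    return P@Rm
E
python3 - <<'E'
from h import *
print(arm.get_state(),arm.grip_point_offset)
for n in ['scene','side','wrist']:
    c=arm.get_calibration(n);im,d=arm.grab_frame(n)
    np.savez(f'{n}0.npz',im=im,d=d,**{k:np.array(v) for k,v in c.items()})
    save(n,im,n+'0',1.4);print(n,toworld(c,np.zeros(3)),c['k1'])
E
```

```text
{'clock': 0.0, 'joint_pos': array([-9.54860829e-02,  4.94191304e-01,  1.34612594e+00, -2.30361667e-05,
        1.30247135e+00, -9.54782674e-02]), 'qvel': array([-0.00142797,  0.00116607, -0.00039883, -0.00035104, -0.0006104 ,
       -0.00120075]), 'tau': array([-1.07322368e-03, -8.78814626e+01, -3.81857479e+01,  7.05250050e-02,
        5.33505273e-02, -1.50444166e-04]), 'eef_pos': array([6.24630905e-01, 3.93807160e-05, 2.13334963e-01]), 'ee_rot': array([-4.54148879e-04,  7.07107254e-01,  7.07106055e-01, -3.89157936e-04]), 'force': array([-1.15652466, -0.41855685,  0.25403274]), 'torque': array([-0.00300038,  0.00019965, -0.01749704]), 'finger_gap': 0.09136925794250463} 0.0188
scene [1.26715661 0.11230297 1.13466691] 0.03209782442076426
side [-0.08273421 -0.80785361  0.95273897] -0.10762580851222871
wrist [0.62509356 0.07853706 0.38449564] 0.03163532187871148
```

View pics/scene0.png

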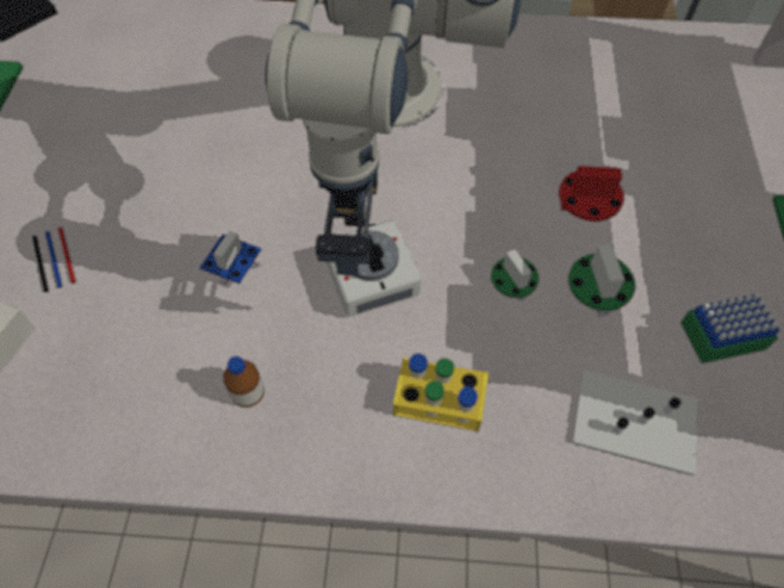

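View pics/side0.png

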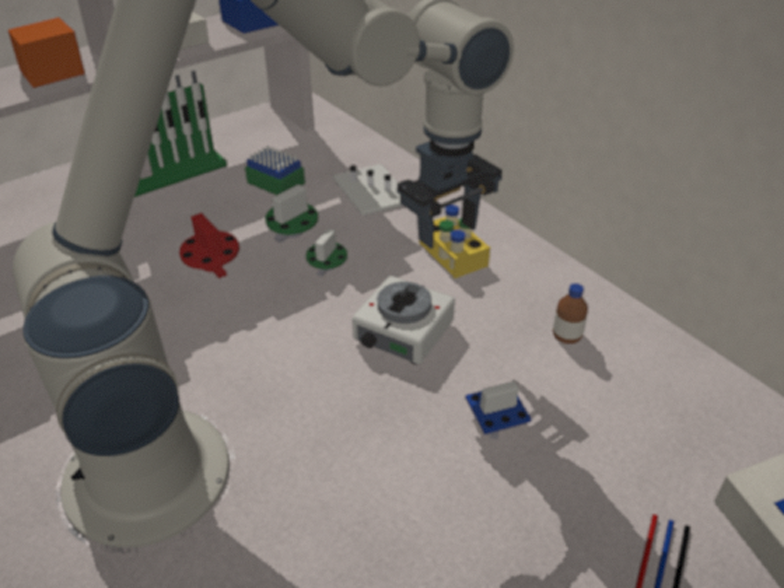

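View pics/wrist0.png

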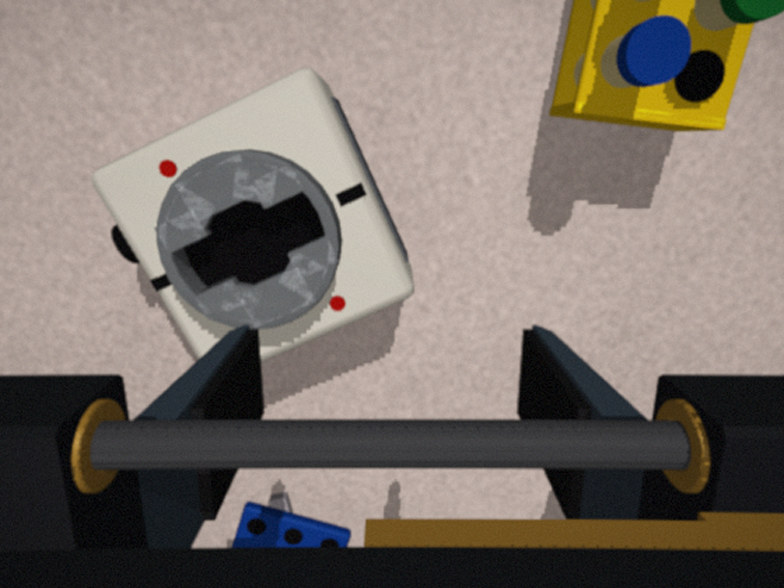

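```bash
python3 - <<'E'
from h import *
def load(n):
    z=np.load(n+'0.npz');return z['im'],z['d'],{k:z[k] for k in ['K','k1','rvec','tvec']}
for n in ['scene','side']:
    im,d,c=load(n);P=cloud(c,d)
    hsv=cv2.cvtColor(im,cv2.COLOR_RGB2HSV)
    g=((hsv[...,0]>50)&(hsv[...,0]<85)&(hsv[...,1]>100)&(d>0)).astype(np.uint8)
    k,l,st,ce=cv2.connectedComponentsWithStats(g)
    for i in range(1,k):
        if st[i,4]<80: continue
        q=P[l==i]; print(n,ce[i],st[i],'med',np.median(q,0).round(4),'lo',np.percentile(q,1,axis=0).round(3),'hi',np.percentile(q,99,axis=0).round(3))
    x0={'scene':(340,165),'side':(205,150)}[n]
    cv2.imwrite(f'pics/{n}0c.png',cv2.resize(im[x0[1]:x0[1]+70,x0[0]:x0[0]+130,::-1],None,fx=6,fy=6,interpolation=cv2.INTER_CUBIC))
# mixer from wrist
im,d,c=load('wrist');P=cloud(c,d)
for nm,(u,v) in dict(m1=(351,194),m2=(162,283),r1=(168,168),r2=(337,303)).items():
    print(nm,pxz(c,u/1.4,v/1.4,.07).round(4),P[int(v/1.4),int(u/1.4)].round(4))
hsv=cv2.cvtColor(im,cv2.COLOR_RGB2HSV)
z=P[...,2];print(np.histogram(z[100:250,60:300],bins=np.arange(-.01,.12,.005)))
E
```

```text
scene [ 5.05204461 55.04832714] [  0  44  15  32 269] med [ 0.0628 -0.8647  0.0181] lo [ 0.018 -0.901  0.006] hi [ 0.139 -0.854  0.026]
scene [557.01851852 149.27777778] [553 140   7  27 108] med [0.3198 0.8432 0.0181] lo [0.287 0.839 0.008] hi [0.374 0.856 0.026]
scene [425.38412698 205.86349206] [407 186  46  35 630] med [0.5663 0.4341 0.0492] lo [0.512 0.4   0.043] hi [0.605 0.511 0.054]
scene [362.79310345 202.53256705] [352 191  30  21 261] med [0.5615 0.2799 0.0367] lo [0.527 0.256 0.032] hi [0.583 0.329 0.042]
scene [512.56989247 243.99231951] [488 222  66  36 651] med [0.6575 0.633  0.0391] lo [0.605 0.608 0.01 ] hi [0.682 0.744 0.054]
scene [317.12389381 262.49557522] [312 257  12  12 113] med [0.768  0.1665 0.0921] lo [0.754 0.155 0.086] hi [0.781 0.178 0.096]
scene [309.87301587 278.63492063] [304 272  12  14 126] med [0.8101 0.1517 0.0922] lo [0.795 0.138 0.087] hi [0.824 0.163 0.096]
side [127.92392099 109.95830285] [  97   63   64   76 1367] med [0.4637 0.9025 0.0219] lo [0.316 0.834 0.006] hi [0.55  0.927 0.202]
side [195.01886792 128.32884097] [176 119  40  19 371] me
[... 269 characters left out ...]
2 0.0347] lo [0.496 0.248 0.03 ] hi [0.574 0.291 0.04 ]
m1 [0.6019 0.0468 0.07  ] [0.6014 0.0474 0.071 ]
m2 [ 0.4839 -0.0079  0.07  ] [ 0.4836 -0.0075  0.0708]
r1 [0.496  0.0614 0.07  ] [0.4961 0.0614 0.0703]
r2 [ 0.5916 -0.0209  0.07  ] [ 0.5912 -0.0199  0.0719]
(array([    0,  3061,  6549,     0,     0,     1,    20,    35,    30,
          35,    69,   202,   303,    43,   245,  5314, 10433,   193,
         240,  3193,  5463,     0,     0,     0,     0]), array([-0.01 , -0.005,  0.   ,  0.005,  0.01 ,  0.015,  0.02 ,  0.025,
        0.03 ,  0.035,  0.04 ,  0.045,  0.05 ,  0.055,  0.06 ,  0.065,
        0.07 ,  0.075,  0.08 ,  0.085,  0.09 ,  0.095,  0.1  ,  0.105,
        0.11 ,  0.115]))
```

```bash
python3 - <<'E'
from h import *
z=np.load('wrist0.npz');im=z['im'];c={k:z[k] for k in ['K','k1','rvec','tvec']};P=cloud(c,z['d'])
print(P[200,150],P[125,175])
ut=im[40:270,60:300,::-1]
cv2.imwrite('pics/wcrop.png',cv2.resize(ut,None,fx=2.5,fy=2.5,interpolation=cv2.INTER_CUBIC))
m=(P[...,2]>.083)&(P[...,2]<.097)
m[:90]=0;m[250:]=0;m[:,:90]=0;m[:,260:]=0
q=P[m];print(m.sum(),np.median(q[:,2]),q.min(0),q.max(0))
(cx,r)=cv2.minEnclosingCircle((q[:,:2]*1000).astype(np.float32));print(cx,r)
E
```

```text
[ 0.51392179 -0.00565156  0.07110881] [0.54588563 0.05905505 0.09126491]
8780 0.0902329812525743 [ 0.49245206 -0.03080303  0.08302007] [0.59578999 0.07225534 0.09288543]
(543.9605712890625, 20.423038482666016) 52.42508316040039
```

View pics/scene0c.png

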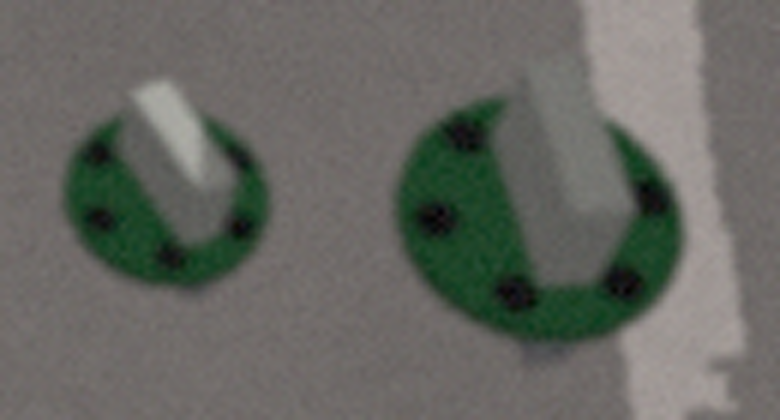

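View pics/wcrop.png

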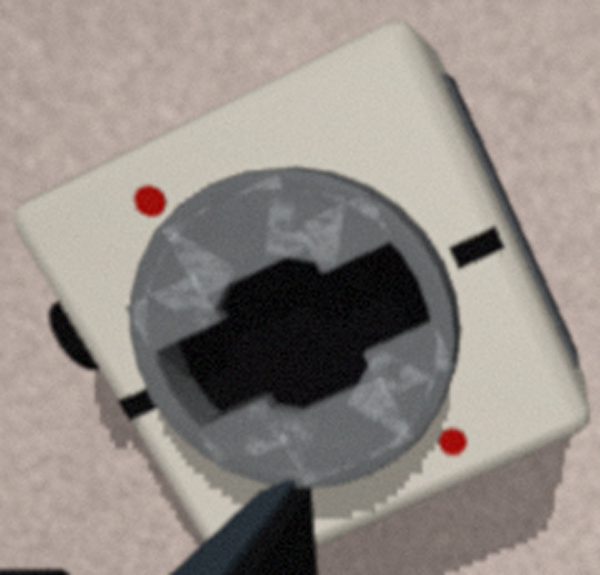

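```bash
python3 - <<'E'
from h import *
z=np.load('scene0.npz');im=z['im'];c={k:z[k] for k in ['K','k1','rvec','tvec']}
f=lambda x,y,h:pxz(c,340+x/6,165+y/6,h)
a,b=f(153,85,.081),f(205,182,.081);print(a,b,(a+b)/2,np.linalg.norm(a-b),np.degrees(np.arctan2(*(b-a)[:2][::-1])))
l,r=f(65,190,.036),f(268,195,.036);print(l,r,(l+r)/2,np.linalg.norm(l-r))
E
```

```text
[0.51465521 0.28542839 0.081     ] [0.56363054 0.30656033 0.081     ] [0.53914288 0.29599436 0.081     ] 0.05333986965419935 23.339296189751963
[0.54263768 0.25276071 0.036     ] [0.53835009 0.34249848 0.036     ] [0.54049388 0.2976296  0.036     ] 0.08984014025802815
```

Call:
jog_arm(claw=[0,0,0,0,0,0,0,0], delta_pos=[[35,-10,0],[35,-10,0],[35,-10,0],[35,-10,0],[35,-10,0],[0,0,0],[0,0,0],[0,0,0]], dr=[[0,0,0],[0,0,0],[0,0,0],[0,0,0],[0,0,0],[0,0,0],[0,0,0],[0,0,0]])

```text
clock: 0.82
eef_pos: [0.5719, 0.1812, 0.2114]
ee_rot: [-0.001, 0.708, 0.706, -0.001]
force: [-0.2, 1.2, 0.3]
finger_gap: 0.0912
```

```bash
python3 - <<'E'
from h import *
s=arm.get_state();print(s['clock'],s['eef_pos'],s['joint_pos'])
n='wrist';c=arm.get_calibration(n);im,d=arm.grab_frame(n)
np.savez('wrist1.npz',im=im,d=d,**{k:np.array(v) for k,v in c.items()})
save(n,im,'wrist1',1.4)
E
```

```text
0.8167 [0.57194954 0.18115119 0.2113652 ] [2.07123174e-01 4.62273330e-01 1.41003783e+00 1.79644846e-04
 1.27277419e+00 2.09798589e-01]
```

View pics/wrist1.png

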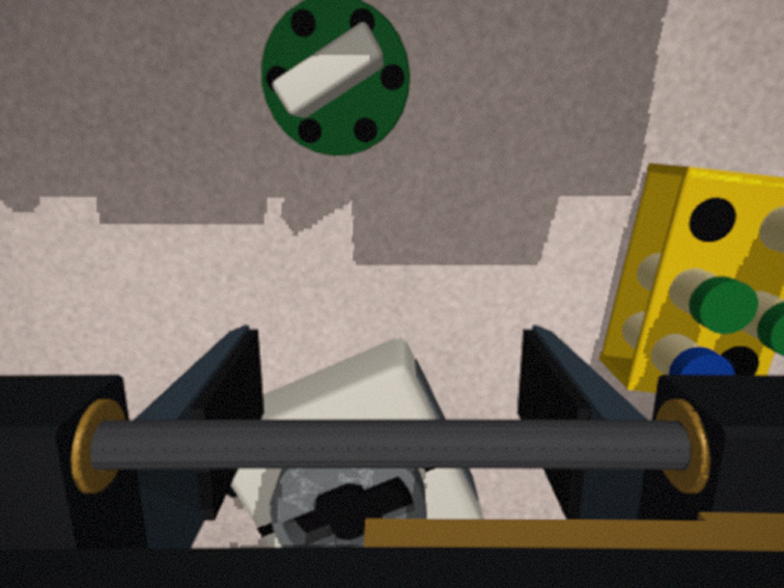

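```bash
python3 - <<'E'
from h import *
z=np.load('wrist1.npz');im=z['im'];c={k:z[k] for k in ['K','k1','rvec','tvec']};P=cloud(c,z['d'])
m=(P[...,2]>.074)&(P[...,2]<.088); m[120:]=0;m[:,330:]=0
q=P[m];print(m.sum(),q.mean(0),cv2.minAreaRect((q[:,:2]*1000).astype(np.float32)))
print(np.median(q[:,2]))
hsv=cv2.cvtColor(im,cv2.COLOR_RGB2HSV)
g=(hsv[...,0]>50)&(hsv[...,0]<85)&(hsv[...,1]>100);g[120:]=0;g[:,330:]=0
q=P[g];q=q[(q[:,2]>.03)&(q[:,2]<.042)];print(np.median(q[:,2]),cv2.minEnclosingCircle((q[:,:2]*1000).astype(np.float32)))
cv2.imwrite('pics/w1c.png',cv2.resize(im[0:120,170:310,::-1],None,fx=5,fy=5,interpolation=cv2.INTER_CUBIC))
E
```

```text
2364 [0.53927819 0.29467318 0.08087013] ((538.3971557617188, 294.7140197753906), (60.03884506225586, 20.56216049194336), 30.867862701416016)
0.08102447132530119
0.036275051214267835 ((538.44140625, 294.78961181640625), 45.15815353393555)
```

View pics/w1c.png

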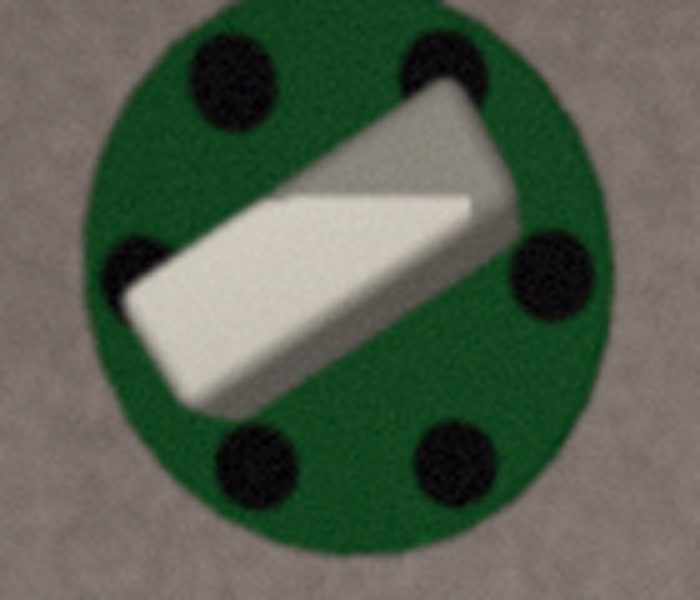

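Call:
jog_arm(claw=[0,0,0,0,0,0,0,0], delta_pos=[[38,-11,0],[38,-11,0],[37,-11,0],[0,0,0],[0,0,0],[0,0,0],[0,0,0],[0,0,0]], dr=[[0,0,0],[0,0,0],[0,0,0],[0,0,7],[0,0,7],[0,0,7],[0,0,7],[0,0,7]])

```text
clock: 1.53
eef_pos: [0.5434, 0.2901, 0.2104]
ee_rot: [0.0, 0.893, 0.45, -0.002]
force: [-0.4, -0.7, 0.7]
finger_gap: 0.0909
```

Call:
jog_arm(claw=[0,0,0,0,0,0,0,0], delta_pos=[[0,0,0],[0,0,0],[0,0,0],[0,0,30],[0,0,30],[0,0,0],[0,0,0],[0,0,0]], dr=[[0,0,7],[0,0,7],[0,0,7],[0,0,2],[0,0,0],[0,0,0],[0,0,0],[0,0,0]])

```text
clock: 2.2
eef_pos: [0.5495, 0.2813, 0.1505]
ee_rot: [0.001, 0.968, 0.25, -0.0]
force: [0.0, -0.4, -0.1]
finger_gap: 0.0911
```

```bash
cat >> h.py <<'E'
def tool(p,xang):
    """report delta to reach TCP p with tool x at world angle xang (deg), pointing down"""
    s=arm.get_state();q=s['ee_rot'];Rm=R.from_quat([q[1],q[2],q[3],q[0]])
    a=np.radians(xang);X=np.array([np.cos(a),np.sin(a),0]);Z=np.array([0,0,-1.]);Y=np.cross(Z,X)
    T=R.from_matrix(np.stack([X,Y,Z],1))
    print('t',s['clock'],'pos',s['eef_pos'].round(4),'F',s['force'].round(1),'gap',round(s['finger_gap'],4),'j6',s['joint_pos'][5].round(2))
    print('dpos mm',(Rm.inv().apply(np.array(p)-s['eef_pos'])*1000).round(1),'dr',np.degrees((Rm.inv()*T).as_rotvec()).round(2),'xang',np.degrees(np.arctan2(*Rm.as_matrix()[:2,0][::-1])).round(2))
E
python3 -c "
from h import *
tool([.5384,.2947,.046],30.9)"
```

```text
t 2.2 pos [0.5495 0.2813 0.1505] F [ 0.  -0.4 -0.1] gap 0.0911 j6 1.44
dpos mm [ -3.1 -17.3 104.5] dr [ 0.1   0.08 -2.  ] xang 28.9
```

Call:
jog_arm(claw=[0,0,0,0,0,0,0,0], delta_pos=[[-3,-17,15],[0,0,20],[0,0,10],[0,0,0],[0,0,0],[0,0,0],[0,0,0],[0,0,0]], dr=[[0,0,-2],[0,0,0],[0,0,0],[0,0,0],[0,0,0],[0,0,0],[0,0,0],[0,0,0]])

```text
clock: 2.87
eef_pos: [0.5454, 0.295, 0.1149]
ee_rot: [0.0, 0.964, 0.266, 0.006]
force: [0.6, -0.3, 0.4]
finger_gap: 0.0914
```

```bash
python3 - <<'E'
from h import *
tool([.5384,.2947,.046],30.9)
n='wrist';c=arm.get_calibration(n);im,d=arm.grab_frame(n);P=cloud(c,d)
save(n,im,'wrist2',1.4)
m=(P[...,2]>.074)&(P[...,2]<.088)
l=cv2.connectedComponentsWithStats(m.astype(np.uint8))
for i in range(1,l[0]):
  if l[2][i,4]>500:
    q=P[l[1]==i];print(l[2][i],cv2.minAreaRect((q[:,:2]*1000).astype(np.float32)))
E
```

```text
t 2.8667 pos [0.5454 0.295  0.1149] F [ 0.6 -0.3  0.4] gap 0.0914 j6 1.43
dpos mm [-7.  -3.6 68.8] dr [ 0.22 -0.68  0.  ] xang 30.9
[  12   17   45  159 2544] ((547.1690673828125, 442.9017028808594), (80.31900787353516, 10.626265525817871), 16.65483856201172)
[ 254  198   34   98 3201] ((538.2521362304688, 295.162353515625), (60.04863357543945, 19.69055938720703), 31.1820125579834)
```

View pics/wrist2.png

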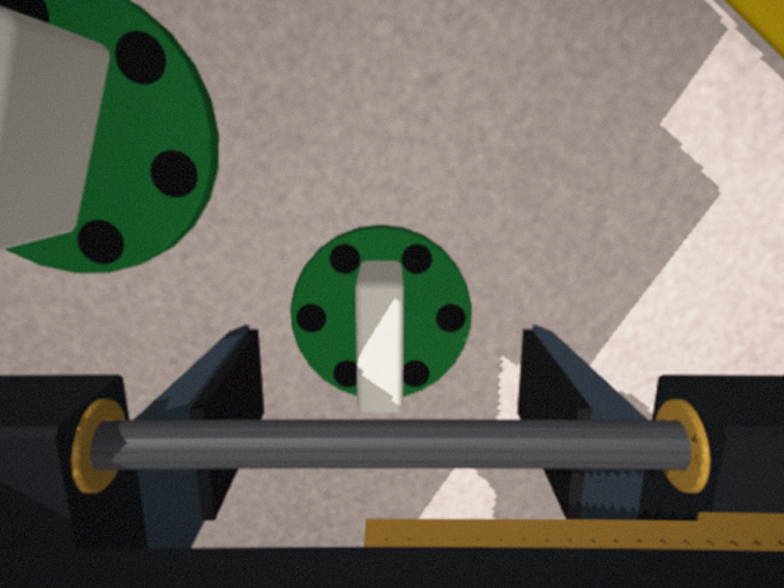

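Call:
jog_arm(claw=[0,0,0,0,0,0,0,0], delta_pos=[[-7,-3,10],[0,0,20],[0,0,0],[0,0,0],[0,0,0],[0,0,0],[0,0,0],[0,0,0]], dr=[[0.2,-0.7,0],[0,0,0],[0,0,0],[0,0,0],[0,0,0],[0,0,0],[0,0,0],[0,0,0]])

```text
clock: 3.58
eef_pos: [0.5373, 0.2941, 0.0858]
ee_rot: [0.0, 0.964, 0.266, -0.0]
force: [1.1, 0.2, 0.4]
finger_gap: 0.091
```

```bash
python3 - <<'E'
from h import *
tool([.5383,.295,.050],31)
z=np.load('scene0.npz');c={k:z[k] for k in ['K','k1','rvec','tvec']};P=cloud(c,z['d'])
q=P[160:225,405:455].reshape(-1,3);print(np.percentile(q[:,2],[90,95,99,100]))
E
```

```text
t 3.5833 pos [0.5373 0.2941 0.0858] F [1.1 0.2 0.4] gap 0.091 j6 1.44
dpos mm [ 1.3 -0.2 35.8] dr [-0.    0.02 -0.11] xang 30.89
[0.1014197  0.10914105 0.1125618  1.13466691]
```

Big head top is about 0.113 m, the gripper body will stay above 0.128 m. Descend and close.

Call:
jog_arm(claw=[0,0,0,0,0,1,1,1], delta_pos=[[1,0,15],[0,0,15],[0,0,6],[0,0,0],[0,0,0],[0,0,0],[0,0,0],[0,0,0]], dr=[[0,0,0],[0,0,0],[0,0,0],[0,0,0],[0,0,0],[0,0,0],[0,0,0],[0,0,0]])

```text
clock: 4.25
eef_pos: [0.5406, 0.2957, 0.0531]
ee_rot: [-0.0, 0.964, 0.266, 0.003]
force: [-0.6, 0.5, 0.4]
finger_gap: 0.0741
```

Call:
jog_arm(claw=[1,1,1,1,1,1,1,1], delta_pos=[[0,0,0],[0,0,0],[0,0,0],[0,0,0],[0,0,0],[0,0,0],[0,0,0],[0,0,0]], dr=[[0,0,0],[0,0,0],[0,0,0],[0,0,0],[0,0,0],[0,0,0],[0,0,0],[0,0,0]])

```text
clock: 4.92
eef_pos: [0.5412, 0.296, 0.0545]
ee_rot: [-0.001, 0.964, 0.266, 0.004]
force: [-1.1, 1.1, 1.3]
finger_gap: 0.0207
```

```bash
python3 -c "
from h import *
tool([.5383,.295,.050],31)"
```

```text
t 4.9167 pos [0.5412 0.296  0.0545] F [-1.1  1.1  1.3] gap 0.0207 j6 1.44
dpos mm [-3.  -0.6  4.4] dr [ 0.06 -0.45 -0.11] xang 30.89
```

Call:
jog_arm(claw=[1,1,1,1,1,1,1,1], delta_pos=[[0,0,-15],[0,0,-30],[0,0,-35],[0,0,-30],[0,0,-10],[0,0,0],[0,0,0],[0,0,0]], dr=[[0,0,0],[0,0,0],[0,0,0],[0,0,0],[0,0,0],[0,0,0],[0,0,0],[0,0,0]])

```text
clock: 5.58
eef_pos: [0.5381, 0.2947, 0.1763]
ee_rot: [-0.0, 0.964, 0.266, 0.001]
force: [0.2, -1.2, -3.0]
finger_gap: 0.0198
```

```bash
python3 - <<'E'
from h import *
tool([.5435+.003*np.cos(np.radians(25)),.020+.003*np.sin(np.radians(25)),.175],24.9)
n='wrist';im,d=arm.grab_frame(n);save(n,im,'wrist3',1.4)
E
```

```text
t 5.5833 pos [0.5381 0.2947 0.1763] F [ 0.2 -1.2 -3. ] gap 0.0198 j6 1.44
dpos mm [-133.4  238.8    1.2] dr [ 0.   -0.07  5.99] xang 30.89
```

View pics/wrist3.png

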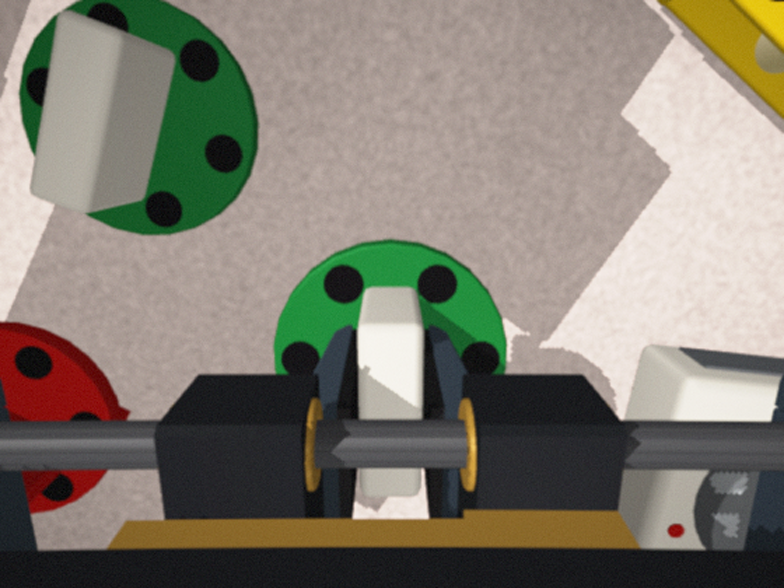

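Call:
jog_arm(claw=[1,1,1,1,1,1,1,1], delta_pos=[[-10,18,0],[-19,34,0],[-19,34,0],[-19,34,0],[-19,34,0],[-19,34,0],[-15,27,0],[0,0,0]], dr=[[0,0,0],[0,0,0],[0,0,0],[0,0,0],[0,0,0],[0,0,0],[0,0,0],[0,0,0]])

```text
clock: 6.3
eef_pos: [0.5403, 0.0402, 0.1645]
ee_rot: [-0.001, 0.963, 0.269, -0.007]
force: [0.1, -0.2, -2.4]
finger_gap: 0.0202
```

Call:
jog_arm(claw=[1,1,1,1,1,1,1,1], delta_pos=[[0,0,0],[0,0,0],[0,0,0],[0,0,0],[0,0,0],[0,0,0],[0,0,0],[0,0,0]], dr=[[0,0,3],[0,0,3],[0,0,0],[0,0,0],[0,0,0],[0,0,0],[0,0,0],[0,0,0]])

```text
clock: 6.97
eef_pos: [0.5368, 0.0385, 0.1581]
ee_rot: [-0.002, 0.976, 0.218, -0.013]
force: [-0.0, 0.5, -1.6]
finger_gap: 0.0197
```

```bash
python3 - <<'E'
from h import *
tool([.5435+.003*np.cos(np.radians(25)),.020+.003*np.sin(np.radians(25)),.175],24.9)
for n in ['wrist','side']:
    c=arm.get_calibration(n);im,d=arm.grab_frame(n);save(n,im,n+'4',1.4)
    np.savez(n+'4.npz',im=im,d=d,**{k:np.array(v) for k,v in c.items()})
E
```

```text
t 6.9667 pos [0.5368 0.0385 0.1581] F [-0.   0.5 -1.6] gap 0.0197 j6 1.09
dpos mm [  0.8  19.5 -17.1] dr [-0.59  1.38  0.26] xang 25.16
```

View pics/wrist4.png

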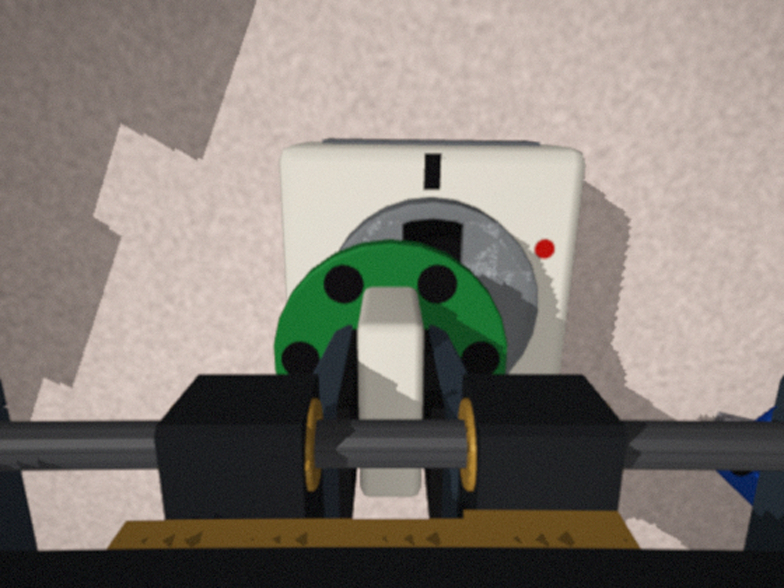

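View pics/side4.png

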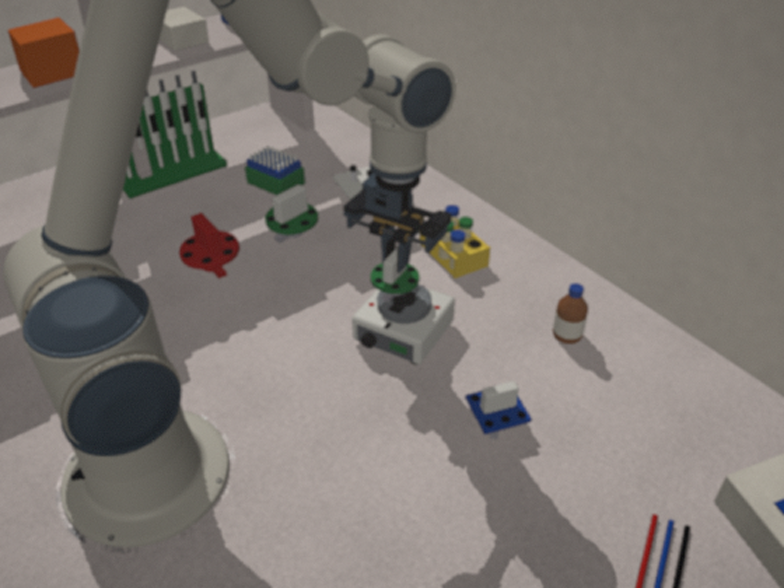

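Call:
jog_arm(claw=[1,1,1,1,1,1,1,1], delta_pos=[[0,9,-9],[0,10,-9],[0,0,0],[0,0,0],[0,0,0],[0,0,0],[0,0,0],[0,0,0]], dr=[[-0.6,1.4,0.2],[0,0,0],[0,0,0],[0,0,0],[0,0,0],[0,0,0],[0,0,0],[0,0,0]])

```text
clock: 7.73
eef_pos: [0.5455, 0.0201, 0.1781]
ee_rot: [0.001, 0.976, 0.216, 0.004]
force: [-0.6, 0.4, -1.5]
finger_gap: 0.0197
```

```bash
python3 - <<'E'
from h import *
tool([.5435+.003*np.cos(np.radians(25)),.020+.003*np.sin(np.radians(25)),.1245],24.9)
n='wrist'
c=arm.get_calibration(n);im,d=arm.grab_frame(n);save(n,im,n+'5',1.4);P=cloud(c,d)
m=(P[...,2]>.08)&(P[...,2]<.2)
hsv=cv2.cvtColor(im,cv2.COLOR_RGB2HSV)
g=(hsv[...,0]>50)&(hsv[...,0]<85)&(hsv[...,1]>100)&(P[...,2]>.08)
q=P[g];print(np.median(q[:,2]))
# plate outer edge: circle fit with radius 46 from green top rim
k=np.argwhere(g);cols=[]
for u in range(k[:,1].min(),k[:,1].max()):
    r=k[k[:,1]==u,0]
    if len(r): cols.append(P[r.min()+1,u])
cols=np.array(cols);cols=cols[abs(cols[:,2]-np.median(q[:,2]))<.006]
from scipy.optimize import least_squares
s=least_squares(lambda p:np.hypot(cols[:,0]-p[0],cols[:,1]-p[1])-.046,[.543,.02],loss='soft_l1',f_scale=.001);print(s.x,s.cost,len(cols))
# collar rim
co=(abs(P[...,2]-.09)<.003)&(hsv[...,1]<60);co[300:]=0
k=np.argwhere(co);cols=[]
for u in range(k[:,1].min(),k[:,1].max()):
    r=k[k[:,1]==u,0]
    if len(r)>5: cols.append(P[r.min()+1,u])
cols=np.array(cols)
s=least_squares(lambda p:np.hypot(cols[:,0]-p[0],cols[:,1]-p[1])-.052,[.543,.02],loss='soft_l1',f_scale=.001);print('collar',s.x,s.cost,len(cols))
E
```

```text
t 7.7333 pos [0.5455 0.0201 0.1781] F [-0.6  0.4 -1.5] gap 0.0197 j6 1.06
dpos mm [ 0.8 -0.9 53.6] dr [ 0.18 -0.37  0.06] xang 24.96
0.16004170487843922Traceback (most recent call last):
  File "<stdin>", line 13, in <module>
IndexError: index 420 is out of bounds for axis 0 with size 420
```

View pics/wrist5.png

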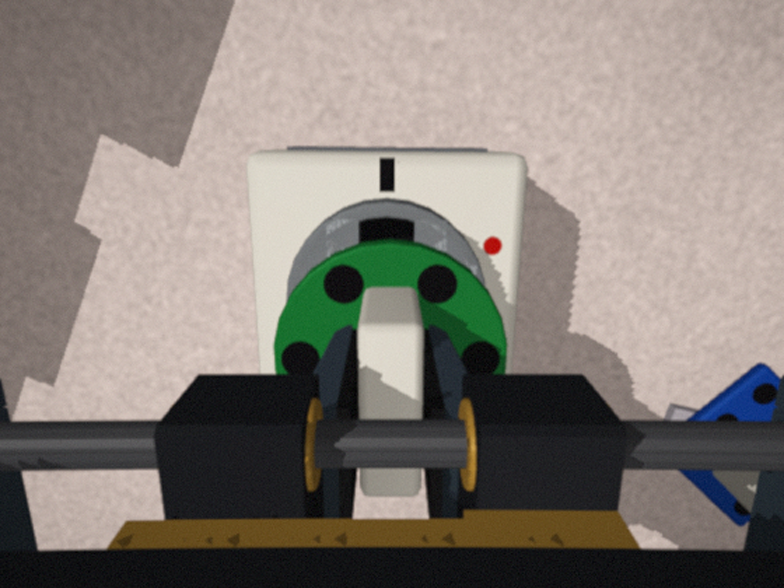

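Call:
jog_arm(claw=[1,1,1,1,1,1,1,1], delta_pos=[[1,-1,14],[0,0,12],[0,0,0],[0,0,0],[0,0,0],[0,0,0],[0,0,0],[0,0,0]], dr=[[0.2,-0.4,0],[0,0,0],[0,0,0],[0,0,0],[0,0,0],[0,0,0],[0,0,0],[0,0,0]])

```text
clock: 8.45
eef_pos: [0.5459, 0.0225, 0.1487]
ee_rot: [-0.001, 0.976, 0.216, -0.002]
force: [0.5, 0.3, -1.0]
finger_gap: 0.0195
```

```bash
python3 - <<'E'
from h import *
tool([.5435+.003*np.cos(np.radians(25)),.020+.003*np.sin(np.radians(25)),.1245],24.9)
n='wrist'
c=arm.get_calibration(n);im,d=arm.grab_frame(n);save(n,im,n+'6',1.4)
n='side';im,d=arm.grab_frame(n);cv2.imwrite('pics/side6.png',cv2.resize(im[150:270,230:350,::-1],None,fx=5,fy=5,interpolation=cv2.INTER_CUBIC))
E
```

```text
t 8.45 pos [0.5459 0.0225 0.1487] F [ 0.5  0.3 -1. ] gap 0.0195 j6 1.07
dpos mm [-0.1  1.3 24.2] dr [-0.11  0.18  0.1 ] xang 25.0
```

View pics/wrist6.png

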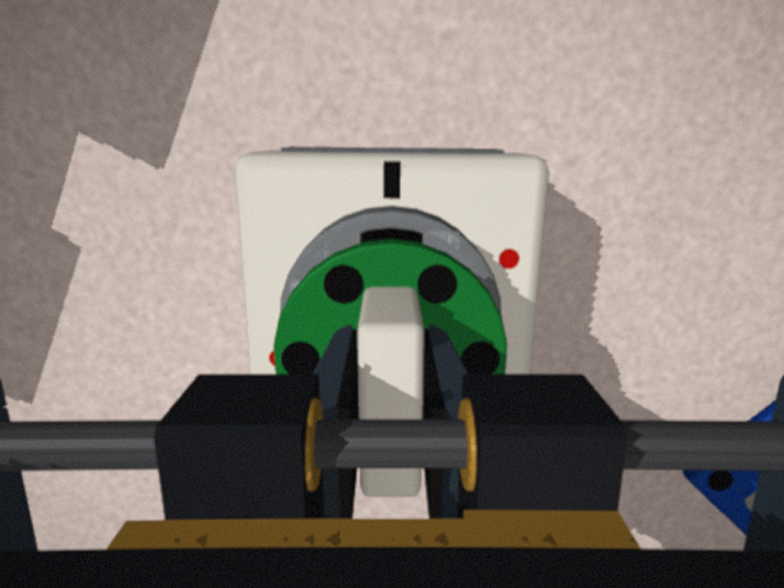

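View pics/side6.png

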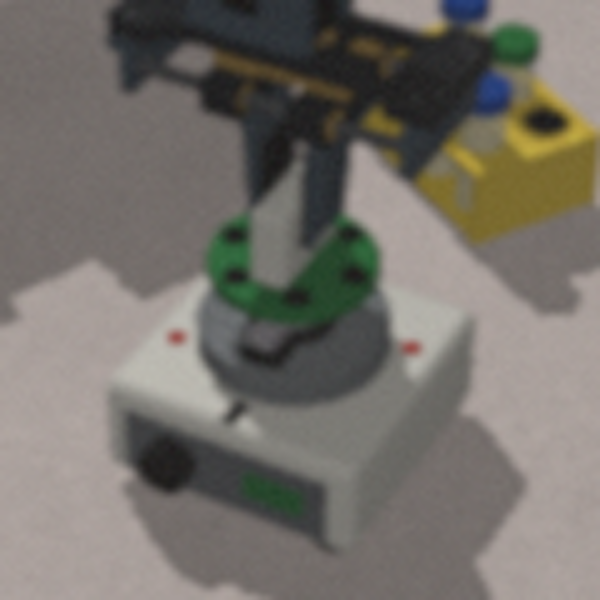

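Call:
jog_arm(claw=[1,1,1,1,1,1,1,1], delta_pos=[[0,1,5],[0,0,5],[0,0,5],[0,0,3],[0,0,0],[0,0,0],[0,0,0],[0,0,0]], dr=[[0,0.2,0],[0,0,0],[0,0,0],[0,0,0],[0,0,0],[0,0,0],[0,0,0],[0,0,0]])

```text
clock: 9.22
eef_pos: [0.5463, 0.0214, 0.1287]
ee_rot: [-0.001, 0.976, 0.216, 0.0]
force: [-0.3, -0.6, -2.0]
finger_gap: 0.0199
```

```bash
python3 - <<'E'
from h import *
tool([.5435+.003*np.cos(np.radians(25)),.020+.003*np.sin(np.radians(25)),.1245],24.9)
E
```

```text
t 9.2167 pos [0.5463 0.0214 0.1287] F [-0.3 -0.6 -2. ] gap 0.0199 j6 1.06
dpos mm [-0.1  0.1  4.2] dr [-0.11 -0.05  0.09] xang 24.99
```

Free descent, below the flange top. Last millimetres until contact.

Call:
jog_arm(claw=[1,1,1,1,1,1,1,1], delta_pos=[[0,0,2],[0,0,2],[0,0,1],[0,0,0],[0,0,0],[0,0,0],[0,0,0],[0,0,0]], dr=[[0,0,0],[0,0,0],[0,0,0],[0,0,0],[0,0,0],[0,0,0],[0,0,0],[0,0,0]])

```text
clock: 9.88
eef_pos: [0.5468, 0.0213, 0.1245]
ee_rot: [-0.001, 0.976, 0.216, 0.001]
force: [-0.7, -0.8, 1.0]
finger_gap: 0.0199
```

```bash
python3 - <<'E'
from h import *
tool([.5435+.003*np.cos(np.radians(25)),.020+.003*np.sin(np.radians(25)),.1245],24.9)
n='wrist'
c=arm.get_calibration(n);im,d=arm.grab_frame(n);save(n,im,n+'7',1.4)
n='side';im,d=arm.grab_frame(n);cv2.imwrite('pics/side7.png',cv2.resize(im[150:270,230:350,::-1],None,fx=5,fy=5,interpolation=cv2.INTER_CUBIC))
E
```

```text
t 9.8833 pos [0.5468 0.0213 0.1245] F [-0.7 -0.8  1. ] gap 0.0199 j6 1.06
dpos mm [-0.6 -0.2 -0. ] dr [-0.05 -0.15  0.1 ] xang 25.0
```

View pics/side7.png

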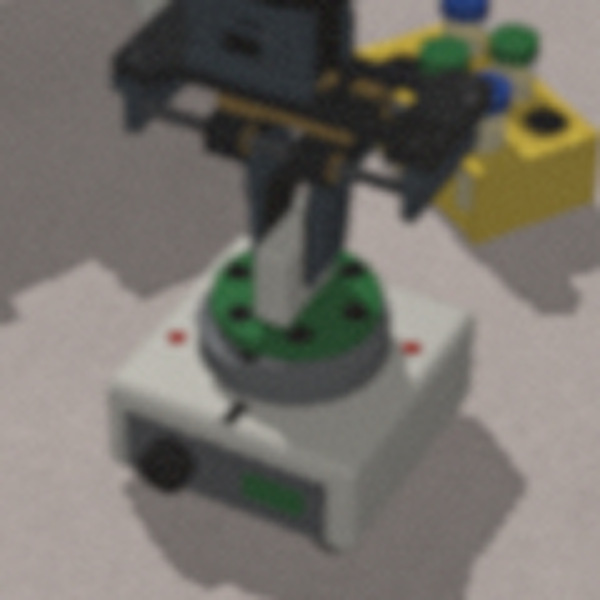

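Call:
jog_arm(claw=[1,1,1,1,1,1,1,1], delta_pos=[[0,0,1],[0,0,1],[0,0,1],[0,0,0],[0,0,0],[0,0,0],[0,0,0],[0,0,0]], dr=[[0,0,0],[0,0,0],[0,0,0],[0,0,0],[0,0,0],[0,0,0],[0,0,0],[0,0,0]])

```text
clock: 10.65
eef_pos: [0.5468, 0.0213, 0.1246]
ee_rot: [-0.0, 0.976, 0.217, 0.002]
force: [0.0, 0.3, -1.9]
finger_gap: 0.0199
```

```bash
python3 - <<'E'
from h import *
tool([.5435+.003*np.cos(np.radians(25)),.020+.003*np.sin(np.radians(25)),.1245],24.9)
E
```

```text
t 10.65 pos [0.5468 0.0213 0.1246] F [ 0.   0.3 -1.9] gap 0.0199 j6 1.06
dpos mm [-0.5 -0.2  0.1] dr [ 0.01 -0.24  0.11] xang 25.01
```

Call:
jog_arm(claw=[1,1,1,1,1,1,1,1], delta_pos=[[0,0,0],[0,0,0],[0,0,0],[0,0,0],[0,0,0],[0,0,0],[0,0,0],[0,0,0]], dr=[[0,0,3],[0,0,4],[0,0,4],[0,0,4],[0,0,3],[0,0,0],[0,0,0],[0,0,0]])

```text
clock: 11.32
eef_pos: [0.5473, 0.0221, 0.1244]
ee_rot: [-0.001, 0.998, 0.056, 0.002]
force: [-1.0, 0.5, 1.0]
finger_gap: 0.0196
```

```bash
cat > t.py <<'E'
from h import *
import sys
a=np.degrees(1);s=arm.get_state();q=s['ee_rot'];X=R.from_quat([q[1],q[2],q[3],q[0]]).as_matrix()[:,0]
x=np.degrees(np.arctan2(X[1],X[0]))
tool([.5435+.003*X[0],.020+.003*X[1],.1245],float(sys.argv[1]))
print('torque',s['torque'].round(2))
E
python3 t.py -40
```

```text
t 11.3167 pos [0.5473 0.0221 0.1244] F [-1.   0.5  1. ] gap 0.0196 j6 1.39
dpos mm [-1.   1.7 -0.1] dr [-0.24 -0.18 46.37] xang 6.37
torque [0.07 0.18 0.01]
```

Call:
jog_arm(claw=[1,1,1,1,1,1,1,1], delta_pos=[[-1,2,0],[0,0,0],[0,0,0],[0,0,0],[0,0,0],[0,0,0],[0,0,0],[0,0,0]], dr=[[0,0,3],[0,0,4],[0,0,4],[0,0,4],[0,0,4],[0,0,3],[0,0,0],[0,0,0]])

```text
clock: 11.98
eef_pos: [0.5476, 0.0202, 0.1244]
ee_rot: [-0.002, 0.991, -0.137, 0.003]
force: [-1.1, -0.1, 1.9]
finger_gap: 0.0199
```

```bash
python3 t.py -40
```

```text
t 11.9833 pos [0.5476 0.0202 0.1244] F [-1.1 -0.1  1.9] gap 0.0199 j6 1.77
dpos mm [-0.9  1.3 -0.1] dr [-0.34 -0.21 24.22] xang -15.78
torque [ 0.08  0.23 -0.02]
```

Call:
jog_arm(claw=[1,1,1,1,1,1,1,1], delta_pos=[[-1,1,0],[0,0,0],[0,0,0],[0,0,0],[0,0,0],[0,0,0],[0,0,0],[0,0,0]], dr=[[0,0,3],[0,0,4],[0,0,4],[0,0,4],[0,0,4],[0,0,2],[0,0,0],[0,0,0]])

```text
clock: 12.65
eef_pos: [0.5472, 0.0193, 0.1245]
ee_rot: [-0.003, 0.95, -0.312, 0.003]
force: [-0.1, -0.3, 1.2]
finger_gap: 0.0201
```

```bash
python3 t.py -40
```

```text
t 12.65 pos [0.5472 0.0193 0.1245] F [-0.1 -0.3  1.2] gap 0.0201 j6 2.13
dpos mm [-0.4  1.6 -0. ] dr [-0.42 -0.23  3.63] xang -36.37
torque [ 0.09  0.22 -0.03]
```

Now creep to the stop, in small steps with rest, going a bit past the nominal.

Call:
jog_arm(claw=[1,1,1,1,1,1,1,1], delta_pos=[[0,1,0],[0,0,0],[0,0,0],[0,0,0],[0,0,0],[0,0,0],[0,0,0],[0,0,0]], dr=[[0,0,1.5],[0,0,1.5],[0,0,1.5],[0,0,1.5],[0,0,1.5],[0,0,1.5],[0,0,1.5],[0,0,1.5]])

```text
clock: 13.32
eef_pos: [0.5457, 0.0185, 0.1246]
ee_rot: [-0.002, 0.912, -0.41, 0.002]
force: [-2.2, 4.3, 3.1]
finger_gap: 0.0235
```

```bash
python3 t.py -40
```

```text
t 13.3167 pos [0.5457 0.0185 0.1246] F [-2.2  4.3  3.1] gap 0.0235 j6 2.34
dpos mm [0.4 0.7 0.1] dr [-0.34 -0.18 -8.42] xang -48.42
torque [0.95 0.76 1.5 ]
```

Call:
jog_arm(claw=[1,1,1,1,1,1,1,1], delta_pos=[[0,0,0],[0,0,0],[0,0,0],[0,0,0],[0,0,0],[0,0,0],[0,0,0],[0,0,0]], dr=[[0,0,-3],[0,0,-3],[0,0,-1],[0,0,0],[0,0,0],[0,0,0],[0,0,0],[0,0,0]])

```text
clock: 13.98
eef_pos: [0.5456, 0.0187, 0.1245]
ee_rot: [-0.002, 0.935, -0.354, 0.003]
force: [-0.3, 2.3, 0.1]
finger_gap: 0.0199
```

```bash
python3 t.py -40; python3 - <<'E'
from h import *
n='wrist';c=arm.get_calibration(n);im,d=arm.grab_frame(n);save(n,im,n+'8',1.4)
E
```

```text
t 13.9833 pos [0.5456 0.0187 0.1245] F [-0.3  2.3  0.1] gap 0.0199 j6 2.22
dpos mm [0.6 0.4 0. ] dr [-0.31 -0.2  -1.48] xang -41.48
torque [0.34 0.01 0.38]
```

View pics/wrist8.png

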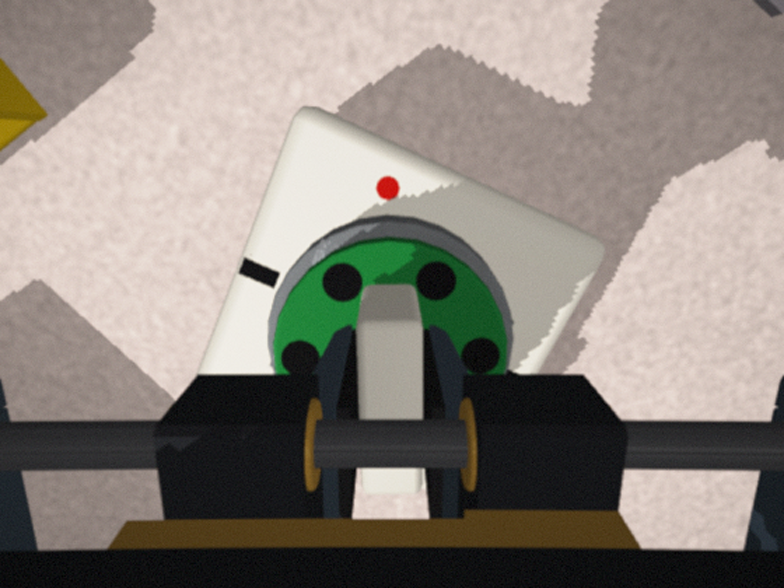

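Call:
jog_arm(claw=[0.6,0.6,0.6,0.6,0.6,0.6,0.6,0.6], delta_pos=[[0,0,0],[0,0,0],[0,0,0],[0,0,0],[0,0,0],[0,0,0],[0,0,0],[0,0,0]], dr=[[0,0,0],[0,0,0],[0,0,0],[0,0,0],[0,0,0],[0,0,0],[0,0,0],[0,0,0]])

```text
clock: 14.7
eef_pos: [0.5453, 0.0184, 0.1244]
ee_rot: [-0.002, 0.935, -0.355, 0.002]
force: [-0.5, 0.8, 0.2]
finger_gap: 0.0363
```

```bash
python3 t.py -40
```

```text
t 14.7 pos [0.5453 0.0184 0.1244] F [-0.5  0.8  0.2] gap 0.0363 j6 2.22
dpos mm [ 0.6  0.  -0.1] dr [-0.28 -0.18 -1.59] xang -41.59
torque [ 0.1  0.1 -0. ]
```

Call:
jog_arm(claw=[0.5,0.5,0.5,0.5,0.5,0.5,0.5,0.5], delta_pos=[[0,0,-8],[0,0,-15],[0,0,-20],[0,0,-25],[0,0,-25],[0,0,-20],[0,0,0],[0,0,0]], dr=[[0,0,0],[0,0,0],[0,0,0],[0,0,0],[0,0,0],[0,0,0],[0,0,0],[0,0,0]])

```text
clock: 15.37
eef_pos: [0.5437, 0.0183, 0.2458]
ee_rot: [-0.002, 0.935, -0.355, 0.002]
force: [-0.3, -0.5, -0.7]
finger_gap: 0.0458
```

Call:
jog_arm(claw=[0,0,0,0,0,0,0,0], delta_pos=[[-25,0,0],[-30,0,0],[-25,0,0],[0,0,0],[0,0,0],[0,0,0],[0,0,0],[0,0,0]], dr=[[0,0,0],[0,0,0],[0,0,0],[0,0,0],[0,0,0],[0,0,0],[0,0,0],[0,0,0]])

```text
clock: 16.03
eef_pos: [0.4814, 0.072, 0.2438]
ee_rot: [-0.001, 0.935, -0.356, 0.001]
force: [-0.2, -0.8, 1.3]
finger_gap: 0.0908
```

```bash
python3 t.py -40; python3 - <<'E'
from h import *
n='wrist';c=arm.get_calibration(n);im,d=arm.grab_frame(n);save(n,im,n+'9',1.4);P=cloud(c,d)
for z in (.151,):
  m=(abs(P[...,2]-z)<.006)
  l=cv2.connectedComponentsWithStats(m.astype(np.uint8))
  for i in range(1,l[0]):
    if l[2][i,4]>500:
      q=P[l[1]==i];print(l[2][i],np.median(q[:,2]),cv2.minAreaRect((q[:,:2]*1000).astype(np.float32)))
hsv=cv2.cvtColor(im,cv2.COLOR_RGB2HSV)
g=(hsv[...,0]>50)&(hsv[...,0]<85)&(hsv[...,1]>100)&(abs(P[...,2]-.106)<.006)
q=P[g];print(np.median(q[:,2]),cv2.minEnclosingCircle((q[:,:2]*1000).astype(np.float32)))
A=np.c_[q[:,:2],np.ones(len(q))];print('plane',np.degrees(np.linalg.lstsq(A,q[:,2],rcond=None)[0][:2]))
n='side';im,d=arm.grab_frame(n);save(n,im,'side9',1.4)
E
```

```text
t 16.0333 pos [0.4814 0.072  0.2438] F [-0.2 -0.8  1.3] gap 0.0908 j6 2.32
dpos mm [ 83.9  -2.2 119.4] dr [-0.15 -0.07 -1.69] xang -41.69
torque [0.08 0.14 0.02]
[ 258   49   32   92 2654] 0.15104710953685038 ((544.5198974609375, 19.93228530883789), (19.9216365814209, 59.35927200317383), 49.52574157714844)
0.10629902105598767 ((544.834716796875, 19.66002655029297), 45.764678955078125)
plane [ 0.06814544 -0.05750604]
```

View pics/wrist9.png

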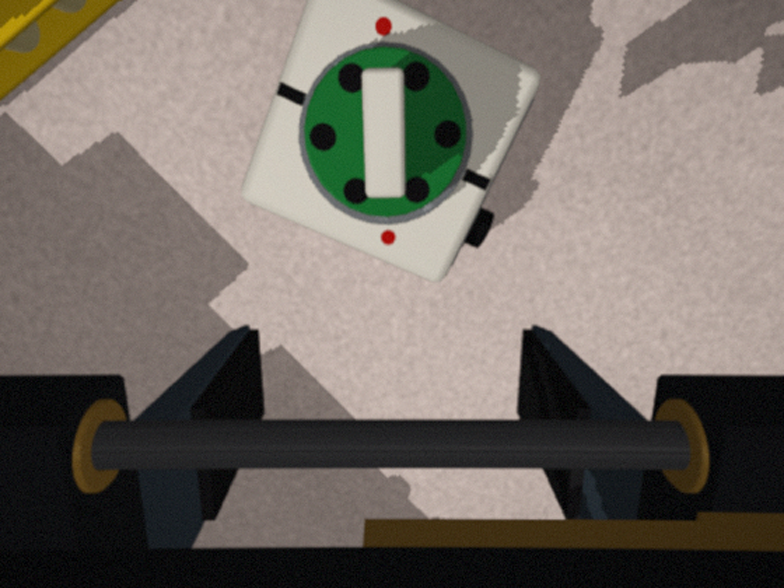

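View pics/side9.png

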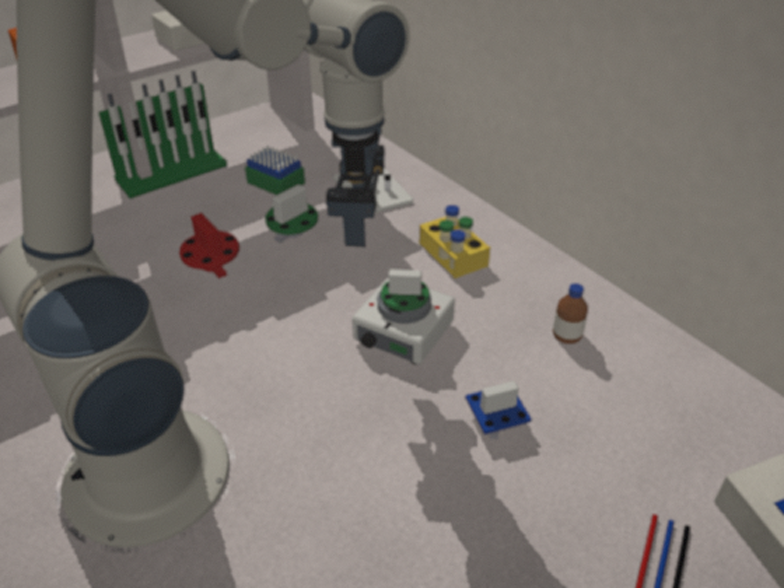

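```bash
python3 -c "
from cell import arm
print(arm.hand_in())"
```

```text
the job is handed in; nothing more can be done
None
```

The small round green head is on the mixer, turned to its stop and released. I handed the job in at about 16 s; no verdict is reported.

- **Choice:** of the three round heads I left the red one and the larger green one. The one I took measured about 91 mm across, with a 60 x 20 mm bar.
- **Fit:** I lined the lugs up with the slots, which lie at about 24.9° in the world frame. It went down without resistance until it bottomed, with the underside at about z = 0.070 m.
- **Lock:** I turned it clockwise to the stop. There the moment rose to 1.5 N m and the fingers slipped about 8° around the bar, so I eased the twist off before letting go.
- **Last checks:**
  - The bar lies at −40.5°, about 65.4° from the slots and in line with the red dots (−40.7°).
  - The head is level and about 1 mm from the measured collar centre. Its plate top is at 0.106 m and its bar top at 0.151 m, as expected when fully seated.
  - The gripper is open and well clear, and the blue head, bottle and other heads stand where they were in the side picture.
  - Force readings stayed under about 6 N at the end of each move.
- **Failed or disagreed:** one script for cross-checking the centring before the descent stopped with an error, so I aligned by the picture instead. None of the completed checks disagreed.

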